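# Mark the cutter box with its size ring and hold its lid open

## Task

A cook is about to fill the wooden cutter box with both hands full. Take the middle-sized of the three steel ring cutters from the compartmented tray and set it down over the short wooden peg beside the box, flat on the board, as the box's size sample; after that, lift the box's lid by its bar and hold it open at 60 degrees from closed. The lid falls shut by itself, so do not let it drop, finish while still holding it steady at that angle, and leave everything else where it stands.

Things in the scene. Friction and masses are not known exactly. Their poses are not given: they have to be found in the camera images.
- cutter_box: Fixed wooden unit, left or right of the tray: board 200 x 370 mm (x, y), 12 mm thick, with an open box 160 x 220 mm on it, rim 112 mm above the table, and a peg on its +y side. Origin on the table under the board, 83 mm from its front edge, midway along y; box centre at x +20, y -65 mm from it. x points from the front (lid bar side, towards the robot) to the hinge; z up.
- peg_foot (a point): Foot of the upright dark wooden peg, on the board's top face (12 mm above the table). Peg: 16 mm diameter, 50 mm high, tip slightly chamfered; axis along z, 90 mm from the box's side wall and closed lid (its top at 120 mm). Axes parallel to cutter_box.
- lid_hinge (a point): Middle of the lid's hinge line, on the box's far (+x) rim, 112 mm above the table; axes parallel to cutter_box (does not turn with the lid); the hinge line runs along its y.
- lid (a joint): Lid angle in rad: 0 closed, grows as the bar rises, 60 degrees = 1.047; stop at 1.4. Free hinge with no spring or notch: the lid falls shut from any angle when let go. The lid is a wooden panel 170 x 222 x 8 mm with the bar grip in front, 0.2 to 0.45 kg in all.
- bar_mid (a point): Middle of the lid's round steel grip bar, on its axis: 220 mm from the hinge line and, closed, 4 mm above it (116 mm above the table). Bar 12 mm thick, 120 mm long, on two 10 mm arms at its ends; 44 mm clear gap from bar to lid panel, 54 mm to the box's front wall; below only board or table. y along the bar, x towards the hinge; turns with the lid. The bar can turn between the fingers.
- tray: Fixed wooden tray 207 x 207 mm, walls and dividers 28 mm high and 5 mm thick, floor 5 mm thick, with 2 x 2 compartments (96 mm square, centres 51 mm from the middle each way). Origin on the table under its middle, axes along its sides. Each compartment holds one thing, in any order.
- ring_middle: The ring to take: plain steel ring cutter, outer diameter 54 mm, inner 48 mm, 45 mm high, about 50 g, standing upright on the tray's floor (top 50 mm above the table). Origin at the centre of its underside, z along its axis.
- ring_small: Steel ring cutter, outer diameter 42 mm, 45 mm high; stays in its compartment. Origin at the centre of its underside.
- ring_large: Steel ring cutter, outer diameter 68 mm, 45 mm high; stays in its compartment. Origin at the centre of its underside.
- shaker: Small glass jar with a metal cap, 42 mm diameter, 60 mm high, in a compartment of the tray; stays. Origin at the centre of its underside.
- bowl: Small white bowl, 90 mm diameter, 32 mm high, on the table nearest the robot; stays. Origin at the centre of its underside.
- egg_cup: White egg cup with a brown egg, about 45 mm diameter, 79 mm high, towards the back of the table; stays. Origin at the centre of its underside.
- scraper: Steel bench scraper with a wooden grip, 120 x 130 mm, 24 mm high, lying to the robot's left; stays. Origin at its underside.
- spoon: Wooden spoon lying on the table to the robot's right; stays. Origin at its underside, x along the spoon.
There are look-alikes about, which are no part of the job. Leave any yellow look-alike of the scraper alone. Of the things shaped like the spoon, the wooden one is meant.

How it is judged:
By the outcome, as a careful person would: the job done as asked, in the order asked, and still so for the second after the job is handed in, while the arm keeps its last pose, push and grip.
It also fails if it takes over 51 s, if anything falls off the work surface, if the arm or the gripper's body presses on something with over 40 N, if the wrist force passes 120 N, or if a joint passes its speed limit or range.

## Robot

A 6-joint arm with a two-finger parallel gripper is mounted at the origin on the work surface. World frame = base frame: x ahead of the robot, y to its left, z up, the work surface at z = 0. Lengths are in m, angles in degrees, forces in N, time in s.
With the tool pointing down it reaches from about 0.375 to 0.9 m from the base axis. Payload 3.1 kg.
Tool frame: the origin (TCP) lies at the very end of the fingers, on their centre line; the grasp point (between the pads) lies 19 mm behind it; z points along the fingers, y is the line along which they close (so a half turn about z gives the same grasp; the last joint's range is limited). The gripper opens to 87 mm and grips with 3 to 60 N. Pads are 19 mm wide; open, the fingers measure 117 mm over their backs; the gripper's body (75 mm by 190 mm) begins 51 mm behind the grasp point.
Start: joints at [-86.03, 30.224, 82.088, -0, 67.689, -10.227], TCP at [0.153, -0.606, 0.223] pointing down, gripper open.
Joint ranges: [-176.69, 176.69], [-43.24, 126.21], [12.49, 139.97], [-82, 262], [0, 151.66], [-163.58, 163.58]. Speed limits (degrees/s): [159.86, 159.86, 180, 180, 180, 180].

## Interface

Orientations are given as a 3x3 rotation matrix whose columns are the frame's x, y, z axes.
In Python, from rig import * gives the robot as it stands.
- The arm moves only by the tool jog_arm, never from a script. Its arguments are lists of equal length, an entry for each row: "delta_pos": the shift along the world's x, y, z in cm, a list of three; "turn": the turn about the world's z in degrees; "grip": the closure, from 0 (fully open) to 1 (shut). In form: {"delta_pos": [[x, y, z], ...], "turn": [turn, ...], "grip": [grip, ...]}. A call has 1 to 12 rows; each row is the pose to reach, as a shift and turn from the pose commanded when the call began; what a row does not reach only later rows make up. A row lasts 1/8 s, in which the tool goes at most 62.5 mm and 10.7 degrees, less where a joint would pass 70% of its speed; a pose out of reach is approached as far as the arm can. A call with a gripper value outside its range is refused whole. The fingers move at their own pace and stop on an object; the grip force is fixed at half the most. Time passes only in rows, so rows that repeat a pose let the fingers close. It gives the time, the measured TCP pose, the force, the opening and the grip force at its end, in the units of the state.
- read_state(): the state, without advancing time (a new reading comes with each control period).
- capture(name): name is "scene" or "top" or "wrist"; returns a dict with "color" (400x640x3 uint8, blue, green, red), "fovy" (degrees; the focal length in pixels is half the picture's height over the tangent of half this angle, whatever the lens; pixels are square), "cx", "cy" (the principal point, pixels), "camera_from_world" (4x4, takes a point from world to camera coordinates). Camera axes: x right, y up, looking along -z (the intrinsics and any distortion apply to the point x, -y, -z); pixel columns grow to the right and rows downward; lengths in m; the calibration is good to about 2 mm. A picture is of the moment at which its call begins. There is no depth.
- hand_in(): hands the job in; it is judged then, once.
The state is a dict: "time_s": time; "joint_positions": joint angles; "qvel": joint speeds; "tau": joint torques, N m; "position": TCP position; "tcp_rot": TCP orientation; "force": force on the tool from outside, world axes, zero at the start; "moment": the same for the moment, N m; "opening": opening from 0.0 (shut) to 1.0 (fully open); "grasp_force": force on a finger pad.
Only numpy, scipy, OpenCV 4.12 (cv2) and the standard library are available. Lean on these libraries where they do the work, as an engineer would, in place of code of your own. Each camera call takes 0.05 s, during which the arm holds its last target. There are 200 camera calls.

## Working session

There is one attempt and no reset: what is moved stays moved. The work goes in short steps, Python scripts to look and compute and a tool call to move; the robot and the scene stay as the last step left them, time stands still between calls to the robot, and variables do not carry over. Pictures are saved under pics/ and viewed, at most 10 in all, crops included, and the job is handed in when it is done.

Besides the shell and the picture viewer there is one more tool, called after ">>>" as name(argument=value, ...), one argument or row to a line, values as JSON. jog_arm: Moves the arm, as the interface text tells. Its arguments: {"type":"object","properties":{"delta_pos":{"type":"array"},"turn":{"type":"array"},"grip":{"type":"array"}},"required":["delta_pos","turn","grip"]}

```bash
mkdir -p pics; ls
cat > h.py <<'E'
from rig import *
import numpy as np, cv2
def K(c):
    h,w=c["color"].shape[:2]; f=h/2/np.tan(np.radians(c["fovy"])/2); return f,c["cx"],c["cy"]
def ray(c,u,v):
    f,cx,cy=K(c); d=np.array([(u-cx)/f,-(v-cy)/f,-1.]); M=np.linalg.inv(c["camera_from_world"]); return M[:3,3],M[:3,:3]@d
def onz(c,u,v,z):
    o,d=ray(c,u,v); return o+d*(z-o[2])/d[2]
def proj(c,p):
    f,cx,cy=K(c); q=(c["camera_from_world"]@np.append(p,1))[:3]; return np.array([cx+f*q[0]/-q[2],cy-f*q[1]/-q[2]])
def tri(rs):
    A=np.zeros((3,3));b=np.zeros(3)
    for o,d in rs:
        d=d/np.linalg.norm(d);P=np.eye(3)-np.outer(d,d);A+=P;b+=P@o
    x=np.linalg.solve(A,b); return x,[float(np.linalg.norm(np.cross(x-o,d/np.linalg.norm(d)))) for o,d in rs]
E
python3 - <<'E'
from h import *
import pickle
for n in("scene","top","wrist"):
    c=capture(n); cv2.imwrite(f"pics/{n}0.png",c["color"]); pickle.dump(c,open(n+".pkl","wb"))
    print(n,{k:v for k,v in c.items() if k not in("color","camera_from_world")},np.linalg.inv(c["camera_from_world"])[:3,3])
s=read_state(); print(s)
E
```

```text
pics
scene {'fovy': 49.10737578741046, 'cx': 321.1974486951512, 'cy': 207.25376652733496} [1.62201508 0.14321463 0.84661057]
top {'fovy': 50.508984314741646, 'cx': 323.38131875387785, 'cy': 199.96160367299987} [0.44804609 0.00457435 1.40588505]
wrist {'fovy': 69.16989260980495, 'cx': 322.6110756074477, 'cy': 199.7447185568139} [ 0.23534574 -0.58611666  0.38389183]
{'time_s': 0.15, 'joint_positions': array([-8.60300743e+01,  3.02679606e+01,  8.21379279e+01, -2.17951572e-03,
        6.76895993e+01, -1.02255010e+01]), 'qvel': array([ 0.10003678, -0.17589491, -0.19651695, -0.01141851,  0.04321991,
        0.05513266]), 'tau': array([ 6.68584307e-04, -4.40430522e+01, -1.76843137e+01,  6.33461564e-02,
        5.52573160e-02, -9.05757679e-05]), 'position': array([ 0.15326705, -0.605349  ,  0.2217921 ]), 'tcp_rot': array([[ 9.69461398e-01,  2.45243909e-01, -1.50489506e-04],
       [ 2.45243816e-01, -9.69460012e-01,  1.66014128e-03],
       [ 2.61245978e-04, -1.64634950e-03, -9.99998611e-01]]), 'force': array([ 1.04394925, -0.45302253, -0.63840273]), 'moment': array([0.00218179, 0.00707927, 0.01321864]), 'grasp_force': 0.0, 'opening': 0.9997186102165444}
```

View pics/top0.png

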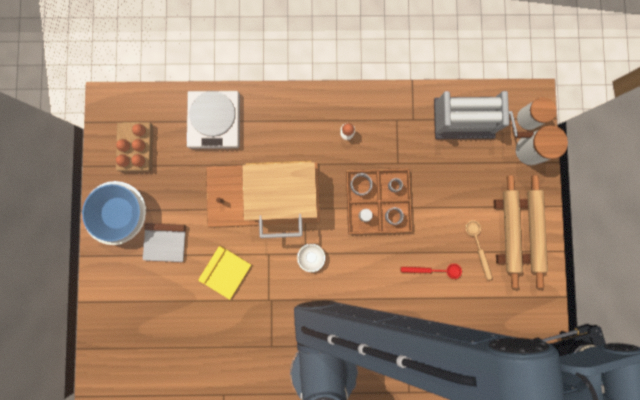

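View pics/scene0.png

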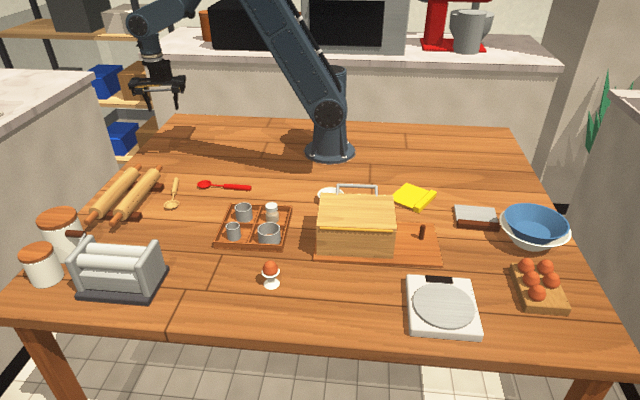

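Top view, with the robot at the bottom and +x pointing up. The candidates are the rings at (361,184), which looks large, (396,185), which looks small, and (395,216), which looks middle. The jar is at (366,216). The peg is at about (221,201) in top and (422,232) in scene. The lid bar is at about (281,235) in top. I choose (395,216) and will check it in one close crop.

Run:
```python
from h import *
import pickle
T=pickle.load(open("top.pkl","rb"));S=pickle.load(open("scene.pkl","rb"))
r=lambda im,x,y,w,h,k:cv2.resize(im[y:y+h,x:x+w],None,fx=k,fy=k,interpolation=cv2.INTER_CUBIC)
a=r(T["color"],342,164,80,75,5); b=r(T["color"],200,155,130,90,3)
c=r(S["color"],210,195,90,60,4); d=r(S["color"],305,178,140,90,3)
can=np.zeros((600,800,3),np.uint8)
for im,(x,y) in((a,(0,0)),(b,(405,0)),(c,(0,378)),(d,(375,300))):
    h,w=im.shape[:2];h=min(h,600-y);w=min(w,800-x);can[y:y+h,x:x+w]=im[:h,:w]
cv2.imwrite("pics/m1.png",can)
for n,u,v,z in(("L",361,184,.05),("S",396,185,.05),("M",395,216,.05),("peg",221,201,.04),("bar",281,235,.116)):print(n,onz(T,u,v,z))
```

```text
L [ 0.60429235 -0.12715366  0.05      ]
S [ 0.60001331 -0.23987887  0.05      ]
M [ 0.50021995 -0.23434181  0.05      ]
peg [0.55445034 0.32466298 0.04      ]
bar [0.44347633 0.12443581 0.116     ]
```

View pics/m1.png

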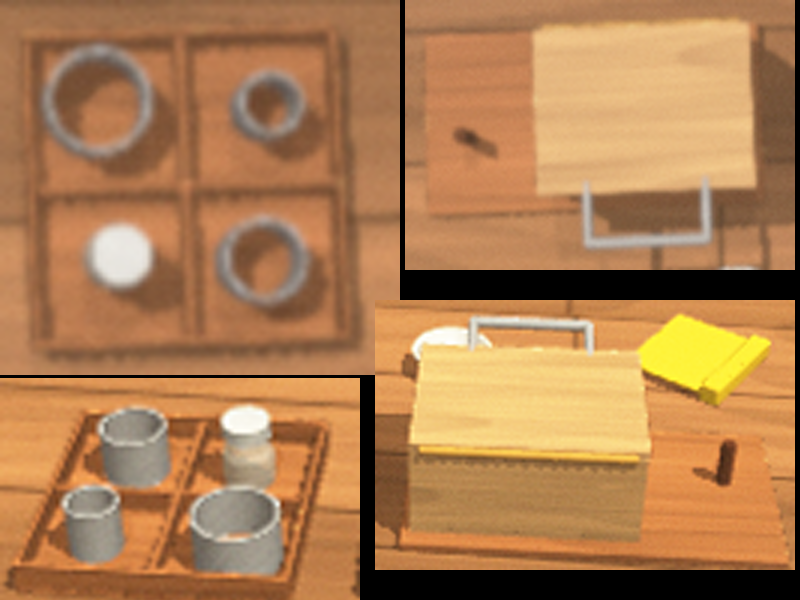

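The crop confirms the choice: the ring at top (394.5,216) is of medium size between the large one at (361,184) and the small one at (396,185). The white-capped jar is at (366,216). The peg tip is at about top (219.3,200) and scene (422.5,225.5), and the bar is clear of everything.

Run:
```python
from h import *
import pickle
T=pickle.load(open("top.pkl","rb"));S=pickle.load(open("scene.pkl","rb"))
for n,t,s in(("ringtop",(394.2,215.9),(243.2,206.5)),("pegtip",(219.3,200),(422.5,225.5)),("barL",(261,235.8),(376.8,186)),("barR",(301,234.8),(337.2,185))):
    x,e=tri([ray(T,*t),ray(S,*s)]);print(n,x.round(4),np.round(e,4))
# circle outer fit for the three rings in the top view (grey pixels)
hsv=cv2.cvtColor(T["color"],cv2.COLOR_BGR2HSV);m=((hsv[...,1]<70)&(hsv[...,2]>60)).astype(np.uint8)
n,l,st,ce=cv2.connectedComponentsWithStats(m[164:239,342:422])
for i in range(1,n):
    if st[i,4]>15:
        p=ce[i]+[342,164];q=st[i,:2]+[342,164]+(st[i,2:4]-1)/2
        print(st[i],q,onz(T,*q,.05).round(4), st[i,2:4]*(1.356/K(T)[0]))
# lid yaw at z=.12, board edges
for a,b,z in(((533,28),(750,22),.12),((538,192),(752,186),.12),((427,35),(427,208),.012),((588,242),(708,240),.116)):
    P=[onz(T,(u-405)/3+199.7,v/3+154.7,z) for u,v in(a,b)];d=P[1]-P[0];print(P[0].round(3),P[1].round(3),np.degrees(np.arctan2(d[1],d[0])))
c=pickle.load(open("wrist.pkl","rb"));R=read_state()["tcp_rot"];M=np.linalg.inv(c["camera_from_world"])
print(R.T@M[:3,:3]);print(R.T@(M[:3,3]-read_state()["position"]))
```

```text
ringtop [ 0.5006 -0.2317  0.0466] [0.0007 0.0007]
pegtip [0.5564 0.3283 0.057 ] [0.0021 0.0021]
barL [0.4415 0.1878 0.1149] [0.0027 0.0027]
barR [0.4434 0.0649 0.1119] [0.0009 0.0009]
[  8   9  22  22 117] [360.5 183.5] [ 0.6059 -0.1256  0.05  ] [0.07036272 0.07036272]
[46 15 15 13 89] [395. 185.] [ 0.6    -0.2367  0.05  ] [0.04797458 0.04157797]
[51 43 11 17 55] [398. 215.] [ 0.5033 -0.244   0.05  ] [0.03518136 0.05437119]
[ 17  45  14  13 136] [365.5 215. ] [ 0.5043 -0.1399  0.05  ] [0.04477628 0.04157797]
[43 46  8 14 37] [388.5 216.5] [ 0.4988 -0.2135  0.05  ] [0.02558644 0.04477628]
[0.661 0.242 0.12 ] [0.665 0.02  0.12 ] -88.90799323235838
[0.494 0.236 0.12 ] [0.498 0.02  0.12 ] -88.95167218083341
[0.672 0.378 0.012] [0.481 0.376 0.012] -179.35009989799963
[0.443 0.186 0.116] [0.444 0.065 0.116] -89.62198237383235
[[-4.03031364e-04  9.52883078e-01  3.03337563e-01]
 [ 9.99999655e-01  6.04427483e-04 -5.70049729e-04]
 [-7.26536300e-04  3.03337229e-01 -9.52882993e-01]]
[ 0.08433109  0.00121744 -0.16207992]
```

View pics/wrist0.png

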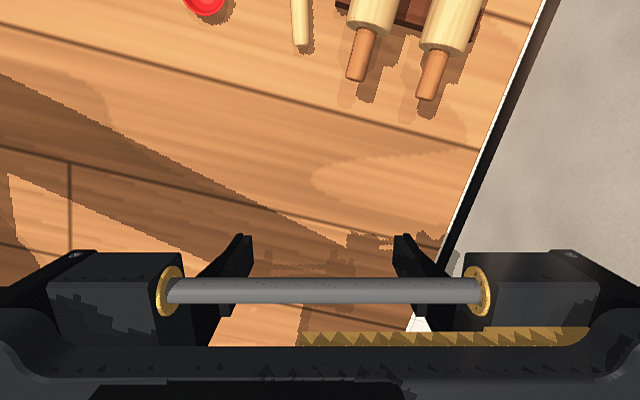

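Wrist view: the camera sits on the tool's +x side looking back at the fingers, image-right is tool +y, and the gripper body's long side lies along y. Next I move above the ring with the fingers diagonal to the compartment.

>>> jog_arm(
  delta_pos=[
    [2,2.2,0],
    [5.5,6,0],
    [9.5,10.2,0],
    [13.5,14.6,0],
    [17.5,18.9,0],
    [21.5,23.2,0],
    [25.5,27.5,0],
    [29,31.3,0],
    [32,34.5,0],
    [34,36.6,0],
    [34.7,37.4,0],
    [34.7,37.4,0],
  ],
  turn=[3,6,9,12,15,18,21,24,27,30,31,31],
  grip=[0.2,0.2,0.2,0.2,0.2,0.2,0.2,0.2,0.2,0.2,0.2,0.2],
)

```text
time_s: 1.65
position: [0.5002, -0.2318, 0.2223]
tcp_rot: [[0.704, 0.71, -0.001], [0.71, -0.704, -0.0], [-0.001, -0.0, -1.0]]
force: [-0.0, -0.1, -0.5]
opening: 0.804
grasp_force: 0.0
```

Run:
```python
from h import *
import pickle
c=capture("wrist");s=read_state();print(s["position"],s["opening"],s["force"],s["tcp_rot"][:,0]);cv2.imwrite("pics/w1.png",c["color"]);pickle.dump(c,open("w1.pkl","wb"))
```

```text
[ 0.49981028 -0.23232247  0.22239145] 0.8024991293950452 [-0.02041624 -0.52941589  0.33130276] [ 7.05067224e-01  7.09140174e-01 -6.50127477e-04]
```

View pics/w1.png

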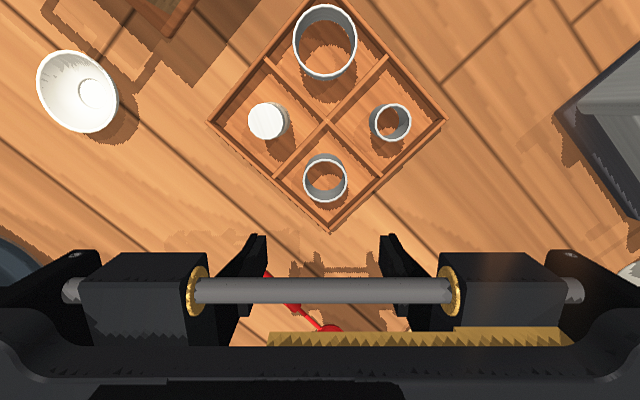

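The wrist picture shows the middle ring at about (325,176), nearest the fingers. The small ring is at (390,122), the large at (325,42) and the jar at (268,122).

```bash
cat > rim.py <<'E'
from h import *
def rim(c,x0,y0,x1,y1,show=True):
    g=c["color"][y0:y1,x0:x1].astype(int); m=((g.min(2)>165)&(g.max(2)-g.min(2)<50)).astype(np.uint8)
    ys,xs=np.nonzero(m); pts=np.c_[xs,ys].astype(np.float32); h=cv2.convexHull(pts)
    e=cv2.fitEllipse(h); return np.array(e[0])+[x0,y0],e[1],len(pts)
E
python3 - <<'E'
from rim import *
import pickle
c=pickle.load(open("w1.pkl","rb"));T=pickle.load(open("top.pkl","rb"));S=pickle.load(open("scene.pkl","rb"))
p,ax,n=rim(c,295,145,357,210);print(p,ax,n)
print(onz(c,*p,.05), "diam mm",np.array(ax)*(c["camera_from_world"]@[.5,-.232,.05,1])[2]/K(c)[0]*-1000)
print(tri([ray(c,*p),ray(T,394.2,215.9),ray(S,243.2,206.5)]),tri([ray(c,*p),ray(S,243.2,206.5)]))
E
```

```text
[324.53253937 179.95228577] (43.29032516479492, 44.38270950317383) 279
[ 0.50380145 -0.23340215  0.05      ] diam mm [51.36177921 52.65783793]
(array([ 0.50172148, -0.23232509,  0.04704225]), [0.002255508674034706, 0.0010412131464607483, 0.0016780908557981467]) (array([ 0.50317943, -0.2319206 ,  0.04844801]), [0.0017794511350779244, 0.0017794511350779306])
```

>>> jog_arm(
  delta_pos=[
    [0.1,0,-2],
    [0.2,0,-5],
    [0.3,0,-8],
    [0.3,0,-10],
    [0.3,0,-10.5],
    [0.3,0,-10.5],
  ],
  turn=[0,0,0,0,0,0],
  grip=[0.2,0.2,0.2,0.2,0.2,0.2],
)

```text
time_s: 2.45
position: [0.503, -0.2328, 0.1177]
tcp_rot: [[0.706, 0.709, -0.0], [0.709, -0.706, -0.0], [-0.0, 0.0, -1.0]]
force: [0.1, 0.2, 0.4]
opening: 0.802
grasp_force: 0.0
```

Run:
```python
from rim import *
import pickle
c=capture("wrist");s=read_state();print(s["position"],proj(c,[.503,-.2325,.05]));cv2.imwrite("pics/w2.png",c["color"]);pickle.dump(c,open("w2.pkl","wb"))
d=pickle.load(open("w1.pkl","rb"))
u,v=proj(c,[.503,-.2325,.05]).astype(int)
p,ax,n=rim(c,u-50,v-48,u+50,v+50);print(p,ax,n,onz(c,*p,.05),tri([ray(c,*p),ray(d,324.5,180)]))
cv2.imwrite("pics/w2c.png",cv2.resize(c["color"][v-100:v+100,u-130:u+130],None,fx=2,fy=2))
```

```text
[ 0.50342308 -0.23278741  0.11818086] [320.62335853 211.12448887]
[322.06644058 210.55574417] (59.24995422363281, 62.647117614746094) 549 [ 0.50422025 -0.23299818  0.05      ] (array([ 0.50279175, -0.23441964,  0.04441173]), [5.770848049097435e-07, 5.770848049227356e-07])
```

View pics/w2c.png

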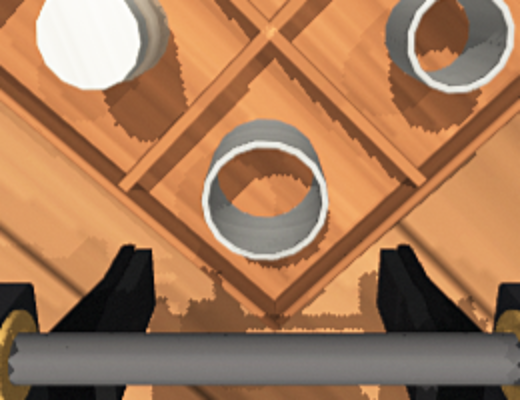

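The ring sits centred between the fingers, with its rim centre at (322,211), and the fingers point into the compartment corners. I narrow slightly, descend and grip.

>>> jog_arm(
  delta_pos=[
    [0.1,0,-2],
    [0.1,0,-4],
    [0.1,0,-6],
    [0.1,0,-7.5],
    [0.1,0,-8.6],
    [0.1,0,-9.4],
    [0.1,0,-9.6],
    [0.1,0,-9.6],
    [0.1,0,-9.6],
    [0.1,0,-9.6],
    [0.1,0,-9.6],
    [0.1,0,-9.6],
  ],
  turn=[0,0,0,0,0,0,0,0,0,0,0,0],
  grip=[0.26,0.26,0.26,0.26,0.26,0.26,0.26,0.26,0.5,0.7,0.7,0.7],
)

```text
time_s: 4.0
position: [0.5045, -0.232, 0.0219]
tcp_rot: [[0.705, 0.709, 0.0], [0.709, -0.705, -0.0], [0.0, 0.0, -1.0]]
force: [-0.3, -0.2, 3.0]
opening: 0.604
grasp_force: 30.0
```

>>> jog_arm(
  delta_pos=[
    [0,0,1],
    [0,0,3],
    [0,0,6],
    [0,0,9.5],
    [0,0,13],
    [0.2,2,16.5],
    [0.6,6,19],
    [1,10.5,20],
    [1.5,15,20],
    [2,19.5,20],
    [2.4,24,20],
    [2.9,28.5,20],
  ],
  turn=[0,0,0,0,0,4,8,12,16,20,24,28],
  grip=[0.7,0.7,0.7,0.7,0.7,0.7,0.7,0.7,0.7,0.7,0.7,0.7],
)

```text
time_s: 5.5
position: [0.533, 0.0546, 0.222]
tcp_rot: [[0.287, 0.958, 0.0], [0.958, -0.287, -0.0], [0.0, 0.0, -1.0]]
force: [0.8, -0.1, -0.1]
opening: 0.601
grasp_force: 30.0
```

>>> jog_arm(
  delta_pos=[
    [0.4,4.5,0],
    [0.9,9,0],
    [1.4,13.5,0],
    [1.8,18,0],
    [2.1,21,0],
    [2.3,23,0],
    [2.3,23.5,0],
    [2.3,23.5,0],
    [2.3,23.5,0],
  ],
  turn=[4,7,10,13,15,17,18,18,18],
  grip=[0.7,0.7,0.7,0.7,0.7,0.7,0.7,0.7,0.7],
)

```text
time_s: 6.62
position: [0.5563, 0.2869, 0.2216]
tcp_rot: [[-0.019, 1.0, -0.0], [1.0, 0.019, -0.001], [-0.001, -0.0, -1.0]]
force: [0.1, 0.9, 0.4]
opening: 0.604
grasp_force: 30.0
```

Run:
```python
from h import *
import pickle
c=capture("wrist");s=read_state();print(s["position"],s["opening"],s["grasp_force"],s["tcp_rot"][:,0]);cv2.imwrite("pics/w3.png",c["color"]);pickle.dump(c,open("w3.pkl","wb"))
print(proj(c,[.5564,.3283,.062]),proj(c,[.5564,.3283,.012]))
```

```text
[0.55638358 0.28698075 0.22158501] 0.5983312561379407 29.999735955098004 [-1.93870662e-02  9.99811977e-01 -3.91341293e-04]
[322.81262351 146.48852995] [322.81349539 141.36052701]
```

View pics/w3.png

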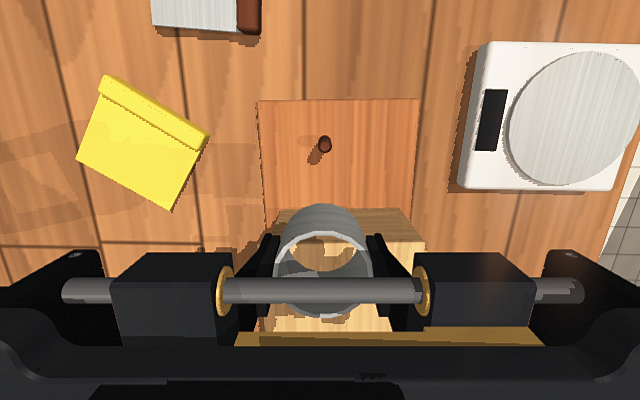

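The peg stands at about (324,144), free on the board. The ring is held upright, with its rim near (323,273). I measure both.

Run:
```python
from h import *
import pickle
c=pickle.load(open("w3.pkl","rb"));T=pickle.load(open("top.pkl","rb"));S=pickle.load(open("scene.pkl","rb"))
g=c["color"][125:175,300:345].astype(int)
hsv=cv2.cvtColor(c["color"][125:175,300:345],cv2.COLOR_BGR2HSV)
m=(g.sum(2)<210).astype(np.uint8);n,l,st,ce=cv2.connectedComponentsWithStats(m)
for i in range(1,n):
    if st[i,4]>10: 
        print(st[i],ce[i]+[300,125]); p=ce[i]+[300,125]; print(onz(c,*p,.055),tri([ray(c,*p),ray(S,422.5,226)]))
# held rim, top z
g=c["color"].astype(int); sub=g[225:330,265:380]; m=((sub.min(2)>200)&(sub.max(2)-sub.min(2)<30))
ys,xs=np.nonzero(m);print(len(xs),xs.min()+265,xs.max()+265,ys.min()+225)
for u,v in((276,272),(372,272),(323,232)):print(onz(c,u,v,.2216+.028))
```

```text
[ 17  11  15  17 135] [324.06666667 143.27407407]
[0.55775265 0.33099645 0.055     ] (array([0.55764624, 0.33078871, 0.05643712]), [0.0003865951145536163, 0.0003865951145536371])
46 275 363 242
[0.53251909 0.28630992 0.2496    ]
[0.58313241 0.28729467 0.2496    ]
[0.55685547 0.30974856 0.2496    ]
```

>>> jog_arm(
  delta_pos=[
    [0.1,1,0],
    [0.1,2.5,0],
    [0.1,4,0],
    [0.1,4.4,0],
    [0.1,4.4,-2],
    [0.1,4.4,-5],
    [0.1,4.4,-8],
    [0.1,4.4,-11],
    [0.1,4.4,-13],
    [0.1,4.4,-14],
    [0.1,4.4,-14],
    [0.1,4.4,-14],
  ],
  turn=[0,0,0,0,0,0,0,0,0,0,0,0],
  grip=[0.7,0.7,0.7,0.7,0.7,0.7,0.7,0.7,0.7,0.7,0.7,0.7],
)

```text
time_s: 8.18
position: [0.5581, 0.3325, 0.0825]
tcp_rot: [[-0.021, 1.0, 0.002], [1.0, 0.021, 0.001], [0.001, 0.002, -1.0]]
force: [0.4, 0.2, 0.2]
opening: 0.604
grasp_force: 30.0
```

Run:
```python
from h import *
c=capture("wrist");s=read_state();print(s["position"],s["opening"],s["force"])
u,v=proj(c,[.5577,.331,.06]).astype(int);print(u,v,proj(c,[.5575,.331,.108]))
im=c["color"][120:330,200:450].copy();cv2.circle(im,(u-200,v-120),2,(0,255,0),-1);cv2.imwrite("pics/w4.png",cv2.resize(im,None,fx=2.5,fy=2.5))
```

```text
[0.5581339  0.33249366 0.08271633] 0.6006491162123568 [-0.55045749  0.13360691  0.38672062]
320 234 [320.16135314 271.50580056]
```

View pics/w4.png

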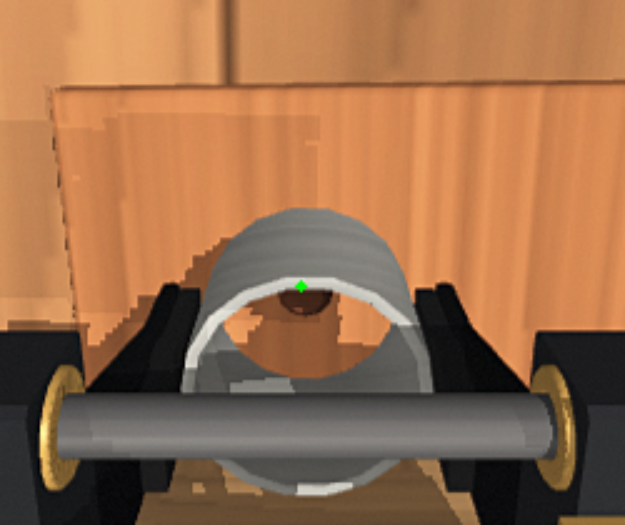

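The peg is visible through the ring, centred sideways at crop (305,300), and the depth matches. I lower the ring.

>>> jog_arm(
  delta_pos=[
    [0,-0.1,-1],
    [0,-0.1,-2],
    [0,-0.1,-3],
    [0,-0.1,-4],
    [0,-0.1,-4.6],
    [0,-0.1,-5],
    [0,-0.1,-5.2],
    [0,-0.1,-5.3],
    [0,-0.1,-5.3],
  ],
  turn=[0,0,0,0,0,0,0,0,0],
  grip=[0.7,0.7,0.7,0.7,0.7,0.7,0.7,0.7,0.7],
)

```text
time_s: 9.35
position: [0.5575, 0.3312, 0.029]
tcp_rot: [[-0.021, 1.0, 0.001], [1.0, 0.021, 0.0], [0.0, 0.001, -1.0]]
force: [0.3, 0.5, 0.3]
opening: 0.604
grasp_force: 30.0
```

Nearly touching. I ease down 1 mm to feel contact.

>>> jog_arm(
  delta_pos=[
    [0,0,-0.05],
    [0,0,-0.1],
    [0,0,-0.1],
  ],
  turn=[0,0,0],
  grip=[0.7,0.7,0.7],
)

```text
time_s: 9.72
position: [0.5575, 0.3312, 0.0289]
tcp_rot: [[-0.021, 1.0, 0.001], [1.0, 0.021, 0.0], [0.0, 0.001, -1.0]]
force: [-2.7, -0.5, 7.0]
opening: 0.6
grasp_force: 30.0
```

>>> jog_arm(
  delta_pos=[
    [0,0,0.05],
    [0,0,0.05],
    [0,0,0.05],
    [0,0,0.05],
    [0,0,0.8],
    [0,0,2],
    [0,0,4.5],
    [0,0,8],
    [0,0,12],
    [0,-2,15.5],
    [0,-5,17.5],
    [0,-6,18],
  ],
  turn=[0,0,0,0,0,0,0,0,0,0,0,0],
  grip=[0.3,0.2,0.2,0.2,0.2,0.2,0.2,0.2,0.2,0.2,0.2,0.2],
)

```text
time_s: 11.22
position: [0.5583, 0.2703, 0.2102]
tcp_rot: [[-0.019, 1.0, 0.004], [1.0, 0.019, 0.001], [0.001, 0.004, -1.0]]
force: [-0.4, -0.0, -0.3]
opening: 0.799
grasp_force: 0.0
```

Run:
```python
from h import *
import pickle
c=capture("wrist");s=read_state();print(s["position"],s["opening"],s["force"])
T=capture("top");S=capture("scene");pickle.dump((c,T,S),open("p5.pkl","wb"))
u,v=proj(c,[.5577,.331,.05]).astype(int)
r=lambda im,x,y,w,h,k:cv2.resize(im[y:y+h,x:x+w],None,fx=k,fy=k,interpolation=cv2.INTER_CUBIC)
a=r(c["color"],u-65,max(v-65,0),130,130,3);b=r(S["color"],385,200,65,65,6)
can=np.zeros((400,800,3),np.uint8);can[:390,:390]=a;can[:390,400:790]=b;cv2.imwrite("pics/w5.png",can);print(u,v)
```

```text
[0.55801039 0.26958704 0.2095876 ] 0.801159267072218 [-0.37708436 -0.79633838 -0.19220262]
321 128
```

View pics/w5.png

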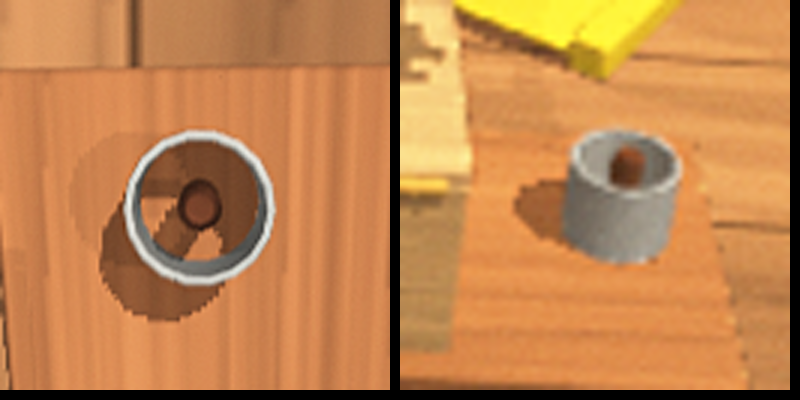

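The ring stands flat around the peg, with the peg tip at (200,203) in the left crop. Next I move above the bar.

>>> jog_arm(
  delta_pos=[
    [-1,-1.5,0.3],
    [-3,-4,0.7],
    [-6,-8,1],
    [-9,-11.5,1],
    [-11,-13.8,1],
    [-11.5,-14.3,1],
    [-11.5,-14.3,1],
    [-11.5,-14.3,1],
  ],
  turn=[0,0,0,0,0,0,0,0],
  grip=[0.3,0.4,0.4,0.4,0.4,0.4,0.4,0.4],
)

```text
time_s: 12.38
position: [0.4433, 0.1288, 0.2175]
tcp_rot: [[-0.022, 1.0, 0.001], [1.0, 0.022, 0.0], [0.0, 0.001, -1.0]]
force: [0.7, 0.5, 0.6]
opening: 0.6
grasp_force: 0.0
```

Run:
```python
from h import *
import pickle
c=capture("wrist");s=read_state();print(s["position"],s["opening"],s["tcp_rot"][:,0]);pickle.dump(c,open("w6.pkl","wb"))
for y in(.186,.126,.066):print(proj(c,[.4435,y,.116]))
im=c["color"];k=cv2.resize(im[60:360,180:480],None,fx=2,fy=2);cv2.imwrite("pics/w6.png",k)
g=im.astype(int)
for v in range(110,225,8):
    row=g[v,260:400];m=np.nonzero((row.max(1)-row.min(1)<22)&(row.min(1)>90))[0]+260
    if len(m):print(v,m.min(),m.max(),len(m),onz(c,np.median(m),v,.116).round(4))
```

```text
[0.44326052 0.12879076 0.2175004 ] 0.598409836744871 [-2.18373920e-02  9.99761509e-01  2.32706870e-04]
[323.22936055 137.08546775]
[321.85788581 201.007577  ]
[320.65555202 257.04631353]
134 320 380 61 [0.4673 0.1892 0.116 ]
142 317 379 63 [0.4658 0.1821 0.116 ]
150 317 328 12 [0.4431 0.1745 0.116 ]
158 317 328 12 [0.4432 0.1673 0.116 ]
166 317 328 12 [0.4434 0.1599 0.116 ]
174 317 329 13 [0.444  0.1524 0.116 ]
182 317 329 13 [0.4442 0.1447 0.116 ]
190 317 328 12 [0.4439 0.1369 0.116 ]
198 318 328 11 [0.4445 0.129  0.116 ]
206 318 329 12 [0.4452 0.121  0.116 ]
214 260 329 24 [0.4173 0.1122 0.116 ]
222 260 329 32 [0.4011 0.1035 0.116 ]
```

View pics/w6.png

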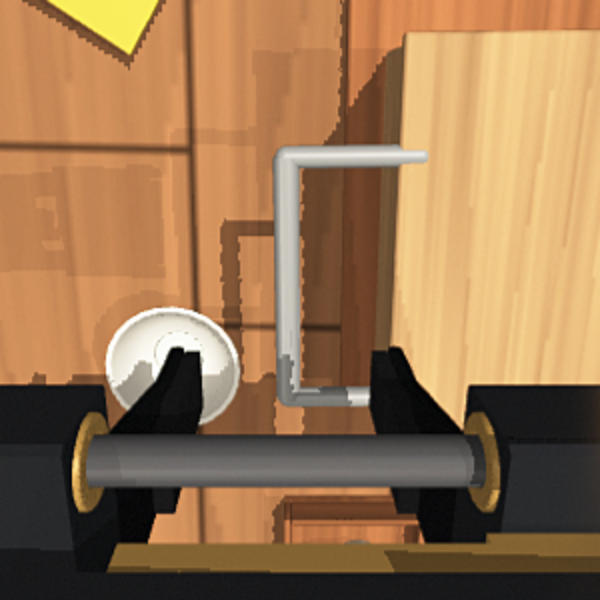

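The bar runs vertically in the crop at x≈287, from y 157 to 397, and lies between the fingers with the gap to the lid free. The bowl at (172,365) is well below. I descend and close on the bar.

>>> jog_arm(
  delta_pos=[
    [0.1,-0.2,-1.5],
    [0.1,-0.3,-4],
    [0.1,-0.3,-6.5],
    [0.1,-0.3,-9],
    [0.1,-0.3,-10.8],
    [0.1,-0.3,-11.7],
    [0.1,-0.3,-12],
    [0.1,-0.3,-12],
    [0.1,-0.3,-12],
    [0.1,-0.3,-12],
    [0.1,-0.3,-12],
    [0.1,-0.3,-12],
  ],
  turn=[0,0,0,0,0,0,0,0,0,0,0,0],
  grip=[0.4,0.4,0.4,0.4,0.4,0.4,0.4,0.6,0.8,1,1,1],
)

```text
time_s: 13.92
position: [0.4442, 0.1251, 0.0978]
tcp_rot: [[-0.021, 1.0, 0.002], [1.0, 0.021, 0.0], [-0.0, 0.002, -1.0]]
force: [0.8, 0.0, -1.9]
opening: 0.124
grasp_force: 30.0
```

>>> jog_arm(
  delta_pos=[
    [0,0,0],
    [0,0,0],
    [0,0,0],
  ],
  turn=[0,0,0],
  grip=[1,1,1],
)

```text
time_s: 14.3
position: [0.4441, 0.1251, 0.0977]
tcp_rot: [[-0.021, 1.0, 0.002], [1.0, 0.021, -0.0], [-0.0, 0.002, -1.0]]
force: [1.3, 0.2, 1.7]
opening: 0.125
grasp_force: 30.0
```

The bar is gripped at a measured 11 mm opening. I raise it along the 220 mm arc.

>>> jog_arm(
  delta_pos=[
    [0.01,0,0.48],
    [0.04,0,0.96],
    [0.12,0,1.92],
    [0.24,0,2.87],
    [0.4,0.01,3.81],
    [0.61,0.01,4.75],
    [0.85,0.02,5.68],
    [1.14,0.02,6.6],
    [1.46,0.03,7.5],
    [1.83,0.04,8.39],
    [2.03,0.04,8.83],
    [2.03,0.04,8.83],
  ],
  turn=[0,0,0,0,0,0,0,0,0,0,0,0],
  grip=[1,1,1,1,1,1,1,1,1,1,1,1],
)

```text
time_s: 15.8
position: [0.4654, 0.1257, 0.1864]
tcp_rot: [[-0.021, 1.0, 0.004], [1.0, 0.021, 0.001], [0.001, 0.004, -1.0]]
force: [6.3, 0.7, -5.8]
opening: 0.124
grasp_force: 30.1
```

>>> jog_arm(
  delta_pos=[
    [0.37,0,0.77],
    [0.83,0.02,1.62],
    [1.32,0.03,2.44],
    [1.85,0.04,3.25],
    [2.41,0.05,4.03],
    [3.0,0.06,4.78],
    [3.63,0.07,5.51],
    [4.29,0.09,6.2],
    [4.98,0.1,6.87],
    [5.69,0.12,7.51],
    [6.44,0.13,8.12],
    [6.44,0.13,8.12],
  ],
  turn=[0,0,0,0,0,0,0,0,0,0,0,0],
  grip=[1,1,1,1,1,1,1,1,1,1,1,1],
)

```text
time_s: 17.3
position: [0.5298, 0.1275, 0.2647]
tcp_rot: [[-0.02, 1.0, 0.002], [1.0, 0.02, 0.002], [0.002, 0.002, -1.0]]
force: [13.1, 2.6, -19.4]
opening: 0.12
grasp_force: 31.0
```

The force points along the lid toward the hinge, so my arc is slightly too wide. I relax it by 2 mm.

>>> jog_arm(
  delta_pos=[
    [0.06,0,-0.08],
    [0.13,0,-0.16],
    [0.13,0,-0.16],
    [0.13,0,-0.16],
  ],
  turn=[0,0,0,0],
  grip=[1,1,1,1],
)

```text
time_s: 17.8
position: [0.5283, 0.1274, 0.2635]
tcp_rot: [[-0.02, 1.0, -0.003], [1.0, 0.02, 0.001], [0.001, -0.003, -1.0]]
force: [5.8, 1.9, -10.4]
opening: 0.115
grasp_force: 30.5
```

Run:
```python
from h import *
import pickle
S=capture("scene");T=capture("top");s=read_state();print(s["position"],s["force"],s["moment"]);pickle.dump((S,T),open("p7.pkl","wb"))
for im,(a,b,cc,d) in((S,(100,230,290,430)),(T,(130,250,230,340))):
    pass
```

```text
[0.52826014 0.12736252 0.26351845] [  6.43408988   2.07849778 -11.32670053] [ 0.33915327 -0.95087872  0.03685974]
```

Run:
```python
from h import *
import pickle
S,T=pickle.load(open("p7.pkl","rb"))
S0=pickle.load(open("scene.pkl","rb"));T0=pickle.load(open("top.pkl","rb"))
ps=np.radians(1.2);ex=np.array([np.cos(ps),np.sin(ps),0]);ey=np.array([-ex[1],ex[0],0])
H=np.array([.4440,.1265,.112])+.22*ex   # hinge mid from bar
print("H",H)
def pt(th,r,n,y): th=np.radians(th); return H+ey*y-ex*(r*np.cos(th)-n*np.sin(th))+np.array([0,0,r*np.sin(th)+n*np.cos(th)])
for th in(0,46,50,54):
    print(th,"scene L/R panel front top",[proj(S,pt(th,.17,.008,y)).round(1) for y in(.111,-.111)],"hinge",[proj(S,pt(th,0,.008,y)).round(1) for y in(.111,-.111)],"bar ends",[proj(S,pt(th,.22,.004,y)).round(1) for y in(.06,-.06)])
def outline(c,x0,y0,x1,y1):
    h=cv2.cvtColor(c["color"],cv2.COLOR_BGR2HSV)[y0:y1,x0:x1]
    m=((h[...,0]>14)&(h[...,0]<30)&(h[...,1]>50)&(h[...,2]>100)).astype(np.uint8)
    m=cv2.morphologyEx(m,cv2.MORPH_OPEN,np.ones((3,3)))
    cs,_=cv2.findContours(m,0,2);k=max(cs,key=cv2.contourArea);return cv2.approxPolyDP(k,3,True)[:,0]+[x0,y0],cv2.contourArea(k)
print("S0",outline(S0,290,100,430,270));print("S",outline(S,290,60,430,270))
# changed pixels columns: lid side edges per row
g=S["color"].astype(int)
for v in range(90,250,8):
    d=np.abs(g[v,290:440]-S0["color"][v,290:440].astype(int)).sum(1);m=np.nonzero(d>60)[0]+290
    print(v,(m.min(),m.max(),len(m)) if len(m) else None,end=" ")
```

```text
H [0.66395175 0.13110733 0.112     ]
0 scene L/R panel front top [array([392.8, 194.3]), array([319.9, 190.9])] hinge [array([395.7, 228.4]), array([314.4, 224.2])] bar ends [array([375.5, 186. ]), array([337.4, 184.2])]
46 scene L/R panel front top [array([397.7, 169.4]), array([318. , 166.1])] hinge [array([395.7, 230.4]), array([314.2, 226.1])] bar ends [array([379.8, 151.7]), array([337.1, 150. ])]
50 scene L/R panel front top [array([398.2, 168.7]), array([317.6, 165.3])] hinge [array([395.7, 230.6]), array([314.2, 226.3])] bar ends [array([380.2, 150.4]), array([336.9, 148.7])]
54 scene L/R panel front top [array([398.6, 168.3]), array([317.3, 164.9])] hinge [array([395.7, 230.8]), array([314.2, 226.5])] bar ends [array([380.5, 149.4]), array([336.7, 147.7])]
S0 (array([[428, 188],
       [405, 182],
       [396, 190],
       [386, 186],
       [386, 190],
       [394, 191],
       [376, 196],
       [320, 193],
       [317, 254],
       [391, 258],
       [395, 213],
       [403, 212],
       [395, 210],
       [393, 202],
       [419, 213],
       [429, 204]]), 5604.0)
S (arr
[... 502 characters left out ...]
06 (np.int64(303), np.int64(373), 43) 114 (np.int64(308), np.int64(373), 49) 122 (np.int64(313), np.int64(373), 49) 130 (np.int64(290), np.int64(374), 55) 138 (np.int64(293), np.int64(374), 33) 146 (np.int64(314), np.int64(373), 32) 154 (np.int64(290), np.int64(382), 37) 162 (np.int64(290), np.int64(382), 31) 170 (np.int64(290), np.int64(398), 96) 178 (np.int64(290), np.int64(396), 81) 186 (np.int64(290), np.int64(398), 79) 194 (np.int64(290), np.int64(397), 50) 202 (np.int64(290), np.int64(397), 34) 210 (np.int64(292), np.int64(317), 26) 218 (np.int64(290), np.int64(397), 16) 226 (np.int64(290), np.int64(431), 41) 234 (np.int64(291), np.int64(430), 35) 242 (np.int64(295), np.int64(427), 17)
```

>>> jog_arm(
  delta_pos=[
    [0.6,0.01,0.4],
    [1.3,0.02,0.9],
    [2.0,0.03,1.3],
    [2.6,0.04,1.6],
    [3.0,0.05,1.78],
    [3.14,0.06,1.85],
    [3.14,0.06,1.85],
    [3.14,0.06,1.85],
  ],
  turn=[0,0,0,0,0,0,0,0],
  grip=[1,1,1,1,1,1,1,1],
)

```text
time_s: 18.9
position: [0.5602, 0.128, 0.2842]
tcp_rot: [[-0.021, 1.0, -0.001], [1.0, 0.021, 0.001], [0.001, -0.001, -1.0]]
force: [-0.4, 4.9, -2.7]
opening: 0.117
grasp_force: 30.2
```

Run:
```python
from h import *
import pickle
c=capture("wrist");T=capture("top");S=capture("scene");s=read_state();print(s["position"],s["force"],s["opening"]);pickle.dump((c,T,S),open("p8.pkl","wb"))
ps=np.radians(1.2);ex=np.array([np.cos(ps),np.sin(ps),0]);ey=np.array([-ex[1],ex[0],0])
H=np.array([.4440,.1265,.112])+.22*ex
def pt(th,r,n,y): th=np.radians(th); return H+ey*y-ex*(r*np.cos(th)-n*np.sin(th))+np.array([0,0,r*np.sin(th)+n*np.cos(th)])
for y in(.105,.08,.05):
  print("y",y)
  for th in(54,57,60,63):print(th,"wrist edge n0,n8",proj(c,pt(th,.17,0,y)).round(1),proj(c,pt(th,.17,.008,y)).round(1),"bar",proj(c,pt(th,.22,.004,y)).round(1),"hinge",proj(c,pt(th,0,.008,y)).round(1),"top edge",proj(T,pt(th,.17,.0,y)).round(1))
g=cv2.GaussianBlur(c["color"],(3,3),0)
for v in(95,110,125,140,160):
    print(v,[tuple(int(x) for x in g[v,u]) for u in range(290,440,5)])
```

```text
[0.56014342 0.12801327 0.28422449] [ 0.21863625  5.69199712 -2.9140659 ] 0.11857731587144799
y 0.105
54 wrist edge n0,n8 [327.7  68. ] [338.4  67. ] bar [274.8  56.5] hinge [426.2  84.2] top edge [236.3 192.2]
57 wrist edge n0,n8 [339.9  66.9] [351.6  65.9] bar [293.5  54.1] hinge [426.3  84.3] top edge [235.9 189.4]
60 wrist edge n0,n8 [353.2  65.8] [365.9  64.9] bar [314.7  51.8] hinge [426.4  84.3] top edge [235.5 186.4]
63 wrist edge n0,n8 [367.5  64.8] [381.   63.9] bar [338.4  49.5] hinge [426.5  84.3] top edge [235.2 183.4]
y 0.08
54 wrist edge n0,n8 [327.5 110. ] [337.8 110.1] bar [277.3 110.7] hinge [423.7 109. ] top edge [245.4 191.9]
57 wrist edge n0,n8 [339.2 110.1] [350.4 110.1] bar [295.1 110.8] hinge [423.8 109. ] top edge [245.1 189.1]
60 wrist edge n0,n8 [351.9 110.1] [364.  110.2] bar [315.1 111. ] hinge [423.9 109. ] top edge [244.7 186.1]
63 wrist edge n0,n8 [365.6 110.2] [378.5 110.2] bar [337.5 111.1] hinge [424. 109.] top edge [244.4 183.1]
y 0.05
54 wrist edge n0,n8 [327.3 156.2] [337.1 157.3] bar [279.9 168.9] hinge [420.9 137.1] top edge [256.4 191.6]
57 wri
[... 2090 characters left out ...]
, 178), (86, 133, 177), (102, 156, 203), (103, 158, 206), (99, 152, 199), (91, 141, 185), (101, 154, 201), (99, 151, 197), (97, 148, 193), (97, 149, 198), (86, 134, 197), (84, 133, 196), (83, 132, 193)]
160 [(88, 135, 178), (128, 191, 235), (125, 187, 234), (100, 151, 197), (112, 119, 121), (185, 194, 196), (196, 204, 208), (199, 207, 210), (171, 179, 182), (85, 101, 114), (67, 101, 135), (68, 104, 139), (64, 98, 133), (68, 103, 139), (115, 174, 223), (140, 207, 244), (102, 155, 201), (93, 142, 187), (86, 133, 176), (101, 155, 202), (100, 152, 199), (98, 150, 197), (93, 144, 189), (99, 151, 198), (100, 153, 199), (97, 147, 193), (79, 124, 183), (88, 138, 201), (82, 130, 190), (85, 134, 196)]
```

By the wrist view the lid is at about 61° and the load is small, so I trim back by 1° and relieve the side force.

>>> jog_arm(
  delta_pos=[
    [-0.15,0.05,-0.1],
    [-0.3,0.1,-0.18],
    [-0.3,0.1,-0.18],
    [-0.3,0.1,-0.18],
    [-0.3,0.1,-0.18],
    [-0.3,0.1,-0.18],
  ],
  turn=[0,0,0,0,0,0],
  grip=[1,1,1,1,1,1],
)

```text
time_s: 19.8
position: [0.5575, 0.128, 0.2826]
tcp_rot: [[-0.021, 1.0, -0.0], [1.0, 0.021, -0.001], [-0.001, -0.0, -1.0]]
force: [-5.3, 0.5, 4.8]
opening: 0.121
grasp_force: 29.6
```

Run:
```python
from h import *
import pickle
c=capture("wrist");S=capture("scene");s=read_state();print(s["position"],s["force"],s["opening"],np.abs(s["qvel"]).max())
ps=np.radians(1.2);ex=np.array([np.cos(ps),np.sin(ps),0]);ey=np.array([-ex[1],ex[0],0])
H=np.array([.4440,.1265,.112])+.22*ex
def pt(th,r,n,y): th=np.radians(th); return H+ey*y-ex*(r*np.cos(th)-n*np.sin(th))+np.array([0,0,r*np.sin(th)+n*np.cos(th)])
for th in(58,60,62):print(th,proj(c,pt(th,.17,0,.08))[0],proj(c,pt(th,.17,.008,.08))[0],proj(c,pt(th,.22,.004,.05)))
g=c["color"][110,330:390].astype(int);b=np.nonzero(g[:,2]>205)[0]+330;print("front face cols",b.min(),b.max(),len(b))
r=c["color"][165,280:350].astype(int);m=np.nonzero((r.max(1)-r.min(1)<25)&(r.min(1)>90))[0]+280;print("bar",m.min(),m.max())
# ring still where it was: difference to the picture after placing, scene view
_,_,S5=pickle.load(open("p5.pkl","rb"));d=np.abs(S["color"][215:250,408:436].astype(int)-S5["color"][215:250,408:436]).sum(2);print("ring diff px",(d>60).sum())
```

```text
[0.55751199 0.1280252  0.28260288] [-4.53544154  0.22032082  4.56522239] 0.11493936837337679 0.06288240757275523
58 347.7824875695559 359.5303404820225 [307.84021159 173.02511356]
60 356.51743511126836 368.84708036935797 [320.93195084 174.70597424]
62 365.67472730276666 378.5612842934365 [334.95990098 176.36367582]
front face cols 360 389 12
bar 310 333
ring diff px 0
```

```bash
python3 -c "
from rig import *
print(hand_in())"
```

```text
the job is handed in; nothing more can be done
None
```

The middle ring cutter stands flat over the peg, and the arm is holding the lid by its bar at about 60° (measured 60.0–60.8°). I handed the job in at about 20 s of the allowed 51 s; the judge returned no result.

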